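# Snap the right plug into the frame tube and keep it pressed

### The job

Of the three tube plugs on the welding table, take the one whose flange is as wide as the upright tube in the clamp, lift it over and press it straight down into the tube, past the stiff spot where it snaps, until its flange sits flush on the rim all round. Do not let go: finish with the gripper still holding the plug and pressing it down firmly (a push of about 15 N is right). Leave the other plugs, the wrench, the brush and the can where they are.

Things in the scene. Friction and masses are not known exactly. Their poses are not given: they have to be found in the camera images.
- tube: a steel tube standing upright and fixed, held at its foot in a grey clamp block (84 x 106 mm, 44 mm high) on the table; the tube's outside diameter is 48 mm, its open bore 40 mm, its rim 90 mm above the table. Origin: tube axis at table height, z up
- mouth (a point): centre of the tube's open upper end, at the height of the rim (90 mm above the table), z up
- plug_a: an aluminium plug standing upright. From below: spigot 24 mm long with tapered foot, 28 mm in diameter at its widest; round flange 38 mm in diameter, 6 mm thick (underside 24 mm, top 30 mm above the origin); round knob 24 mm in diameter, 26 mm tall, the same on all three plugs (top 56 mm above the origin). About 90 g. Origin: centre of the foot's underside, z up
- plug_b: an aluminium plug standing upright. From below: spigot 24 mm long with tapered foot, 37.8 mm in diameter at its widest; round flange 48 mm in diameter, 6 mm thick (underside 24 mm, top 30 mm above the origin); round knob 24 mm in diameter, 26 mm tall, the same on all three plugs (top 56 mm above the origin). About 140 g. Origin: centre of the foot's underside, z up
- plug_c: an aluminium plug standing upright. From below: spigot 24 mm long with tapered foot, 48 mm in diameter at its widest; round flange 58 mm in diameter, 6 mm thick (underside 24 mm, top 30 mm above the origin); round knob 24 mm in diameter, 26 mm tall, the same on all three plugs (top 56 mm above the origin). About 200 g. Origin: centre of the foot's underside, z up
- wrench: a steel wrench lying on the table, a bystander. Its origin is on the underside of the tool
- brush: a hand brush lying on the table, a bystander. Its origin is on the underside of the tool
- can: a plain metal can, 64 mm in diameter and 120 mm tall, a bystander. Origin: centre of its underside
- tube_rim: the tube's top 20 mm; origin on its axis 70 mm above the table. 10 mm below the rim four sprung balls stand into the bore, leaving a free circle 33 mm wide. A 37.8 mm spigot must be forced past them: the push rises to 8 to 15 N between 11 and 7 mm above home, then suddenly drops as they snap over its widest part and draw it in; the flange stops rigidly on the rim
There are look-alikes about, which are no part of the job. Leave any yellow look-alike of the tube alone. Leave any purple look-alike of the plug_b alone.

How it is judged:
By the outcome, as a careful person would: the job done as asked, in the order asked, and still so for the second after the job is handed in, while the arm keeps its last pose, push and grip.
It also fails if it takes over 42 s, if anything falls off the work surface, if the arm or the gripper's body presses on something with over 40 N, if the wrist force passes 120 N, or if a joint passes its speed limit or range.

### The arm

A 6-joint arm with a two-finger parallel gripper is mounted at the origin on the work surface. World frame = base frame: x ahead of the robot, y to its left, z up, the work surface at z = 0. Lengths are in m, angles in degrees, forces in N, time in s.
With the tool pointing down it reaches from about 0.4 to 0.825 m from the base axis. Payload 7 kg.
Tool frame: the origin (TCP) lies midway between the tips of the shut fingers; the grasp point (between the pads) lies ctrl.tcp_to_grasp behind it (ctrl.tcp_to_grasp is the distance from the TCP to the grasp point, in m); z points along the fingers, y is the line along which they close (so a half turn about z gives the same grasp; the last joint's range is limited). The gripper opens to 88 mm and grips with 3 to 60 N. Pads are 19 mm wide; open, the fingers measure 130 mm over their backs; the gripper's body (78 mm by 193 mm) begins 47 mm behind the grasp point.
Start: joints at [-54.998, 20.546, 0.682, 0, -70.136, -16.507], TCP at [0.214, -0.64, 0.227] pointing down, gripper open.
Joint ranges: [-176.03, 176.03], [-82.01, 121.73], [-58.28, 71.71], [-173.87, 95.51], [-174.79, -0.11], [-173.66, 173.66]. Speed limits (degrees/s): [136.94, 136.94, 172.46, 180, 180, 180].

### API

Orientations are given as [roll, pitch, yaw] about the fixed x, y, z axes, in that order (R = Rz(yaw) Ry(pitch) Rx(roll)).
In Python, from plant import ctrl, imaging, close_job gives the robot as it stands.
- The arm moves only by the shell command python3 -m crank 'ROWS'. ROWS is JSON, a list of rows, each a list of 3 entries, a list of its own where there are three numbers: the shift along the world's x, y, z in m, then the turn, a rotation vector about the world's x, y, z in degrees, then the opening, from -1 (shut) to 1 (fully open), so that 0 is half open. A call has 1 to 12 rows; each row shifts and turns the commanded pose from where the row before left it; what a row does not reach is not made up. A row lasts 1/10 s, in which the tool goes at most 50 mm and 8.59 degrees, less where a joint would pass 70% of its speed; a pose out of reach is approached as far as the arm can. A call is refused whole if a number of a shift passes 0.05 or a number of a turn 8.59, either way. A call with a gripper value outside its range is refused whole. The fingers move at their own pace and stop on an object; the grip force is fixed at half the most. Time passes only in rows, so rows that do not move let the fingers close. It gives the time, the measured TCP pose, the force, the opening and the grip force at its end, in the units of the state.
- ctrl.get_obs(): the state, without advancing time (a new reading comes with each control period).
- imaging.snapshot(name): name is "side" or "top"; returns (picture, depth): 420x560x3 uint8, blue, green, red; 420x560 float32, m along the optical axis (not along the pixel's ray), 0 where there is no reading.
- imaging.camera_model(name): a dict with "mtx" (3x3 intrinsics, pixels), "R" (3x3) and "t" (3): a world point X has camera coordinates R X + t. Camera axes: x right, y down, z forward; pixel columns grow to the right and rows downward; lengths in m; the calibration is good to about 2 mm. A picture is of the moment at which its call begins. camera_model takes no time and is no camera call.
- close_job(): hands the job in; it is judged then, once.
The state is a dict: "clock": time; "joint_pos": joint angles; "qvel": joint speeds; "tau": joint torques, N m; "tool_pos": TCP position; "orientation": TCP orientation; "force": force on the tool from outside, world axes, zero at the start; "moment": the same for the moment, N m; "opening": finger opening in m; "gripper_force": force on a finger pad.
Only numpy, scipy, OpenCV 4.12 (cv2) and the standard library are available. Lean on these libraries where they do the work, as an engineer would, in place of code of your own. Each camera call takes 0.05 s, during which the arm holds its last target. There are 200 camera calls.

## Working session

There is one attempt and no reset: what is moved stays moved. The work goes in short steps, Python scripts to look and compute and a shell command to move; the robot and the scene stay as the last step left them, time stands still between calls to the robot, and variables do not carry over. Pictures are saved under pics/ and viewed, at most 10 in all, crops included, and the job is handed in when it is done.

```bash
mkdir -p pics
python3 - <<'E'
from plant import ctrl, imaging
import cv2,numpy as np
for n in("top","side"):
    p,d=imaging.snapshot(n); cv2.imwrite(f"pics/{n}0.png",p); np.save(f"{n}0.npy",d)
    m=imaging.camera_model(n); print(n,m)
print(ctrl.get_obs(),ctrl.tcp_to_grasp)
E
```

```text
top {'mtx': array([[425.90035968,   0.        , 284.43332305],
       [  0.        , 425.90035968, 210.34609549],
       [  0.        ,   0.        ,   1.        ]]), 'R': array([[-0.02156414, -0.99973842,  0.00762147],
       [-0.99893374,  0.02123427, -0.04099381],
       [ 0.04082125, -0.00849734, -0.99913033]]), 't': array([-0.04053248,  0.58098705,  1.24136113])}
side {'mtx': array([[385.26857042,   0.        , 278.05014954],
       [  0.        , 385.26857042, 207.56137052],
       [  0.        ,   0.        ,   1.        ]]), 'R': array([[-0.9305028 , -0.36628297,  0.00115179],
       [-0.24576611,  0.62200479, -0.74344405],
       [ 0.27159448, -0.69205984, -0.66879714]]), 't': array([0.53339304, 0.23937657, 0.70089411])}
{'clock': 0.1, 'joint_pos': array([-5.49986833e+01,  2.05870615e+01,  6.39292632e-01, -1.76385800e-02,
       -7.01369259e+01, -1.65065830e+01]), 'qvel': array([ 0.06101795, -0.04890517,  0.07559569,  0.07772415,  0.09002783,
        0.00205167]), 'tau': array([-5.79594744e-04, -5.84161949e+01,  2.93751544e+01,  7.01551616e+00,
        1.02000881e-02, -6.11852806e-05]), 'tool_pos': array([ 0.21395023, -0.63972893,  0.22572179]), 'orientation': array([ 1.79914084e+02, -8.16716054e-03, -1.61511266e+02]), 'force': array([0.6627048 , 0.02385051, 0.85125234]), 'moment': array([-0.01872981,  0.01796511, -0.04926261]), 'gripper_force': 0.0, 'opening': 0.0879008549358316} 0.0188
```

View pics/top0.png

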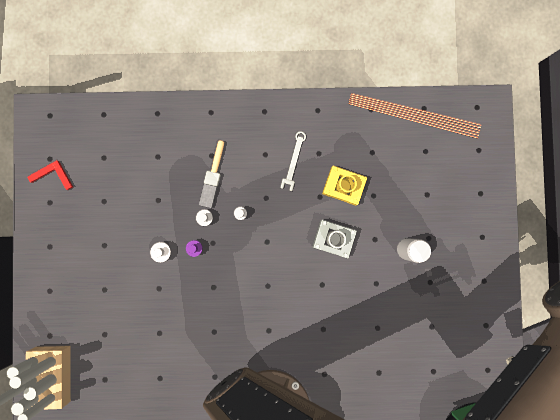

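View pics/side0.png

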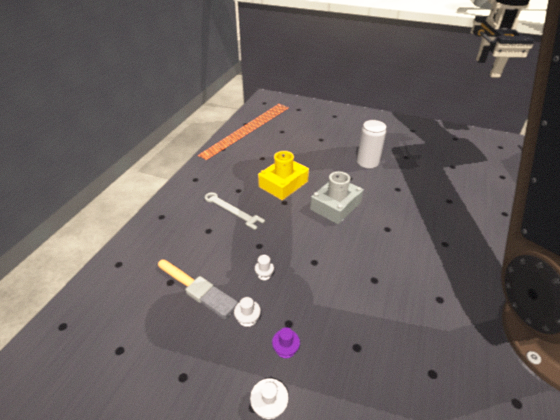

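The top view shows three white plugs at about (240,213) small, (204,217) medium and (160,252) large. The purple look-alike is at (194,248), and the grey clamp and tube are at (336,238). The brush head lies close beside the medium plug.

```bash
cat > h.py <<'E'
import numpy as np
from plant import imaging
def cloud(n,d):
    m=imaging.camera_model(n);K=m["mtx"]
    v,u=np.mgrid[:d.shape[0],:d.shape[1]]
    c=np.stack([(u-K[0,2])/K[0,0]*d,(v-K[1,2])/K[1,1]*d,d],-1)
    X=(c-m["t"])@m["R"]; X[d==0]=np.nan
    return X
def win(X,u,v,r=20): return X[v-r:v+r+1,u-r:u+r+1].reshape(-1,3)
def mid(P): return (P.min(0)+P.max(0))/2,P.max(0)-P.min(0),len(P)
E
python3 - <<'E'
from h import *
import cv2
for n,pts in(("top",dict(a=(240,213),b=(204,217),c=(160,252),tube=(336,238))),("side",dict(a=(264,267),b=(247,311),c=(269,397),tube=(339,185)))):
    X=cloud(n,np.load(n+"0.npy"))
    for k,(u,v) in pts.items():
        P=win(X,u,v,14 if k!="tube" else 22);z=P[:,2]
        for lo,hi in ([(.018,.036),(.048,.064)] if k!="tube" else [(.035,.05),(.083,.097)]):
            Q=P[(z>lo)&(z<hi)]
            if len(Q):
                c,r=cv2.minEnclosingCircle(Q[:,:2].astype(np.float32))
                print(n,k,lo,np.round(mid(Q)[0],4),np.round(mid(Q)[1],4),len(Q),"mean",np.round(Q.mean(0),4),"med z",np.round(np.median(Q[:,2]),4),"circ",np.round(c,4),round(r,4))
X=cloud("top",np.load("top0.npy"))
P=X[150:230,180:260].reshape(-1,3)
print(np.nanpercentile(P[:,2],[5,50]))
im=cv2.imread("pics/top0.png")[150:270,140:260]
cv2.imwrite("pics/c1.png",cv2.resize(im,None,fx=5,fy=5,interpolation=cv2.INTER_CUBIC))
E
```

```text
top a 0.018 [0.5743 0.0763 0.03  ] [0.0352 0.0356 0.0109] 76 mean [0.5739 0.0747 0.0299] med z 0.0297 circ [0.5744 0.0763] 0.0187
top a 0.048 [0.5748 0.0762 0.0559] [0.0202 0.0226 0.011 ] 56 mean [0.5743 0.0753 0.0563] med z 0.0566 circ [0.574  0.0757] 0.0119
top b 0.018 [0.5739 0.1806 0.027 ] [0.0646 0.0462 0.0178] 168 mean [0.5669 0.1788 0.0295] med z 0.0301 circ [0.5742 0.1761] 0.035
top b 0.048 [0.5629 0.1794 0.054 ] [0.0201 0.0216 0.012 ] 57 mean [0.5635 0.1797 0.056 ] med z 0.0564 circ [0.5637 0.1797] 0.0118
top c 0.018 [0.4667 0.3074 0.0289] [0.0576 0.0554 0.0132] 245 mean [0.4669 0.3064 0.0302] med z 0.0303 circ [0.4668 0.3082] 0.029
top c 0.048 [0.4666 0.3077 0.0547] [0.0205 0.0225 0.0125] 59 mean [0.4667 0.3073 0.0559] med z 0.0559 circ [0.4666 0.3077] 0.0121
top tube 0.035 [ 0.4936 -0.1957  0.0426] [0.1105 0.1219 0.0145] 750 mean [ 0.4947 -0.1938  0.044 ] med z 0.0441 circ [ 0.4939 -0.1938] 0.0659
top tube 0.083 [ 0.4935 -0.1941  0.0888] [0.0469 0.0473 0.0102] 86 mean [ 0.4939 -0.1948  0.0895] med z 0.0899 circ [ 0.4938 -0.1944] 0.0243
side a 0.018 [0.5737 0.0752 0.03  ] [
[... 361 characters left out ...]
 b 0.048 [0.564  0.1793 0.0537] [0.0233 0.0238 0.0113] 149 mean [0.5627 0.1804 0.0552] med z 0.0558 circ [0.5635 0.1792] 0.0124
side c 0.018 [0.4676 0.3065 0.0312] [0.054  0.0536 0.0092] 562 mean [0.4663 0.3097 0.0303] med z 0.0302 circ [0.4671 0.3066] 0.0288
side c 0.048 [0.467  0.3069 0.0536] [0.0229 0.0227 0.0103] 218 mean [0.4667 0.3079 0.0557] med z 0.0561 circ [0.4676 0.3068] 0.0121
side tube 0.035 [ 0.491  -0.1925  0.0426] [0.1005 0.1046 0.0147] 626 mean [ 0.4899 -0.1817  0.0436] med z 0.0439 circ [ 0.4904 -0.1933] 0.0587
side tube 0.083 [ 0.4941 -0.196   0.088 ] [0.0476 0.0481 0.0098] 144 mean [ 0.4942 -0.1948  0.0881] med z 0.0885 circ [ 0.494 -0.196] 0.025
[-0.00348513  0.00092718]
```

View pics/c1.png

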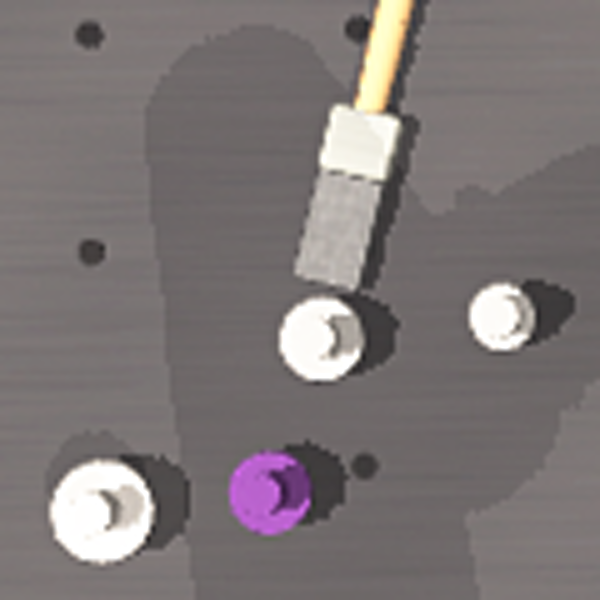

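```bash
python3 -m crank '[[[0.008,0.02,0],[0,0,-1],1],[[0.012,0.03,0],[0,0,-1],1],[[0.017,0.04,0],[0,0,-1],1],[[0.017,0.04,0],[0,0,-1],1],[[0.017,0.04,0],[0,0,-1],1],[[0.017,0.04,0],[0,0,-1],1],[[0.017,0.04,0],[0,0,-1],1],[[0.017,0.04,0],[0,0,-1],1],[[0.017,0.04,0],[0,0,-1],1],[[0.017,0.04,0],[0,0,-1],1],[[0.017,0.04,0],[0,0,-1],1],[[0.017,0.04,0],[0,0,-1],1]]'
python3 -m crank '[[[0.017,0.04,0],[0,0,-1],1],[[0.017,0.04,0],[0,0,-1],1],[[0.017,0.04,0],[0,0,-1],1],[[0.017,0.04,0],[0,0,-1],1],[[0.017,0.04,0],[0,0,-1],1],[[0.017,0.04,0],[0,0,-1],1],[[0.017,0.04,0],[0,0,-1],1],[[0.017,0.04,0],[0,0,-0.5],1],[[0.012,0.03,0],[0,0,0],1],[[0.008,0.02,0],[0,0,0],1],[[0,0,0],[0,0,0],1],[[0,0,0],[0,0,0],1]]'; python3 -c "
from plant import ctrl;o=ctrl.get_obs();print(o['tool_pos'],o['orientation'],o['joint_pos'])"
```

```text
clock: 1.3
tool_pos: [0.4042, -0.1884, 0.2266]
orientation: [180.0, 0.0, -173.5]
force: [1.3, -0.0, 0.3]
opening: 0.0875
gripper_force: 0.0
clock: 2.5
tool_pos: [0.5597, 0.1797, 0.226]
orientation: [-180.0, -0.1, 179.0]
force: [-0.8, -0.7, -0.3]
opening: 0.0878
gripper_force: 0.0
[0.55969488 0.17970291 0.22599711] [-1.79960695e+02 -6.64155239e-02  1.79020011e+02] [ 3.68370630e+01  1.24683652e+01 -1.06657497e+01 -1.05118394e-02
 -6.69424516e+01 -1.27812906e+02]
```

```bash
python3 -m crank '[[[0.004,0,-0.02],[0,0,1],1],[[0,0,-0.03],[0,0,0],1],[[0,0,-0.03],[0,0,0],1],[[0,0,-0.03],[0,0,0],1],[[0,0,-0.02],[0,0,0],1],[[0,0,-0.015],[0,0,0],1],[[0,0,0],[0,0,0],1]]'
python3 - <<'E'
from plant import imaging
import cv2
p,d=imaging.snapshot("side"); cv2.imwrite("pics/s1.png",cv2.resize(p[200:400,140:400],None,fx=3,fy=3))
E
```

```text
clock: 3.2
tool_pos: [0.5625, 0.1778, 0.0798]
orientation: [-179.9, -0.2, 179.9]
force: [0.2, -0.3, 0.1]
opening: 0.0875
gripper_force: 0.0
```

View pics/s1.png

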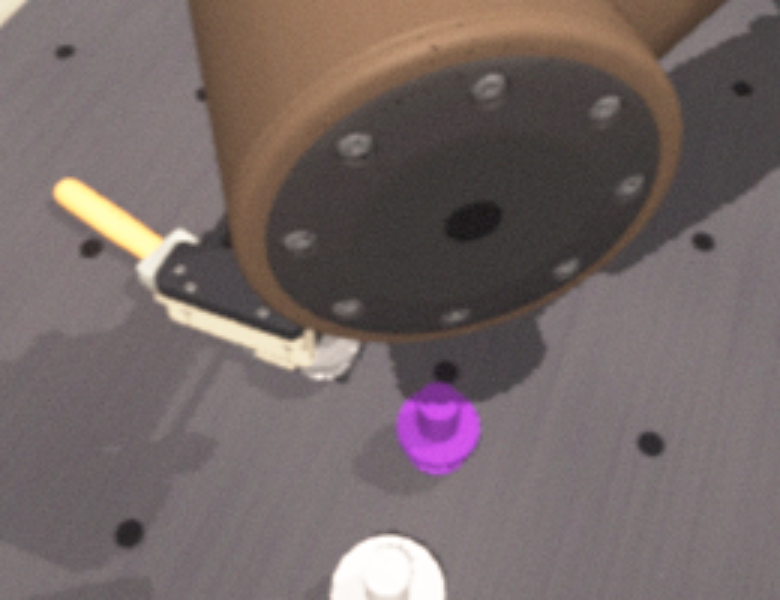

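The elbow partly hides the gripper. The plug's flange shows at (330,355), with a pale bar running from (150,270) to (320,350). I'll project the expected gripper corners to work out what that bar is.

Run:
```python
from plant import imaging
import numpy as np
m=imaging.camera_model("side")
def pr(X):
    c=m["R"]@np.array(X)+m["t"];p=m["mtx"]@c;p=p[:2]/p[2];return np.round((p-[140,200])*3)
x,y=.5625,.1778
for s in[(0,0,.08),(0,.044,.08),(0,.065,.08),(0,-.044,.08),(0,.065,.145),(.039,.096,.145),(-.039,.096,.145),(.096,.039,.145),(-.096,.039,.145),(0.0,.0,.056)]: print(s,pr((x+s[0],y+s[1],s[2])))
from h import *
X=cloud("side",imaging.snapshot("side")[1])
for u,v in[(150,265),(200,310),(300,345),(250,330),(260,360),(300,365)]: print(u,v,np.round(X[200+v//3,140+u//3],3))
```

```text
(0, 0, 0.08) [320. 283.]
(0, 0.044, 0.08) [287. 344.]
(0, 0.065, 0.08) [270. 375.]
(0, -0.044, 0.08) [351. 227.]
(0, 0.065, 0.145) [259. 306.]
(0.039, 0.096, 0.145) [161. 331.]
(-0.039, 0.096, 0.145) [302. 382.]
(0.096, 0.039, 0.145) [124. 214.]
(-0.096, 0.039, 0.145) [454. 325.]
(0.0, 0.0, 0.056) [322. 306.]
150 265 [0.693 0.169 0.021]
200 310 [0.577 0.272 0.175]
300 345 [0.524 0.271 0.173]
250 330 [0.55  0.273 0.174]
260 360 [0.602 0.195 0.   ]
300 365 [0.529 0.265 0.146]
```

```bash
python3 -m crank '[[[0.001,0.0015,-0.015],[0,0,0],1],[[0,0,-0.015],[0,0,0],1],[[0,0,-0.01],[0,0,0],1],[[0,0,-0.006],[0,0,0],1],[[0,0,0],[0,0,0],1],[[0,0,0],[0,0,0],1]]'
python3 -m crank '[[[0,0,0],[0,0,0],-1],[[0,0,0],[0,0,0],-1],[[0,0,0],[0,0,0],-1],[[0,0,0],[0,0,0],-1],[[0,0,0],[0,0,0],-1],[[0,0,0],[0,0,0],-1],[[0,0,0],[0,0,0],-1],[[0,0,0],[0,0,0],-1]]'
```

```text
clock: 3.9
tool_pos: [0.5655, 0.1815, 0.0362]
orientation: [180.0, 0.0, -180.0]
force: [0.9, -0.5, -0.5]
opening: 0.0879
gripper_force: 0.0
clock: 4.7
tool_pos: [0.5651, 0.1814, 0.0355]
orientation: [-180.0, -0.0, 180.0]
force: [0.3, 0.1, -0.9]
opening: 0.0289
gripper_force: 0.0
```

```bash
python3 -m crank '[[[0,0,0],[0,0,0],-1],[[0,0,0],[0,0,0],-1],[[0,0,0],[0,0,0],-1],[[0,0,0],[0,0,0],-1]]'
python3 -m crank '[[[0,0,0.01],[0,0,0],-1],[[0,0,0.02],[0,0,0],-1],[[0,0,0.03],[0,0,0],-1],[[0,0,0.03],[0,0,0],-1],[[0,0,0.03],[0,0,0],-1],[[0,0,0.02],[0,0,0],-1],[[0,0,0],[0,0,0],-1],[[0,0,0],[0,0,0],-1]]'
```

```text
clock: 5.1
tool_pos: [0.565, 0.1813, 0.0355]
orientation: [-180.0, -0.0, 180.0]
force: [0.3, -0.2, -0.9]
opening: 0.0234
gripper_force: 29.8
clock: 5.9
tool_pos: [0.5648, 0.1814, 0.1759]
orientation: [179.9, 0.0, 180.0]
force: [-0.3, 0.6, -2.8]
opening: 0.0234
gripper_force: 29.8
```

```bash
python3 -m crank '[[[-0.003,-0.016,0],[0,0,0],-1],[[-0.006,-0.03,0],[0,0,0],-1],[[-0.007,-0.04,0],[0,0,0],-1],[[-0.007,-0.04,0],[0,0,0],-1],[[-0.007,-0.04,0],[0,0,0],-1],[[-0.007,-0.04,0],[0,0,0],-1],[[-0.007,-0.04,0],[0,0,0],-1],[[-0.007,-0.04,0],[0,0,0],-1],[[-0.007,-0.04,0],[0,0,0],-1],[[-0.007,-0.03,0],[0,0,0],-1],[[-0.004,-0.02,0],[0,0,0],-1],[[0,0,0],[0,0,0],-1]]'
python3 -m crank '[[[0,0,-0.02],[0,0,0],-1],[[0,0,-0.01],[0,0,0],-1],[[0,0,0],[0,0,0],-1],[[0,0,0],[0,0,0],-1]]'
python3 - <<'E'
from h import *
from plant import ctrl
import cv2
p,d=imaging.snapshot("side"); np.save("s2.npy",d); cv2.imwrite("pics/s2.png",cv2.resize(p[110:240,270:410],None,fx=4,fy=4,interpolation=cv2.INTER_CUBIC))
q,d=imaging.snapshot("top"); np.save("t2.npy",d); cv2.imwrite("t2.png",q)
o=ctrl.get_obs();print(o['tool_pos'],o['orientation'])
E
```

```text
clock: 7.1
tool_pos: [0.4939, -0.197, 0.1741]
orientation: [180.0, -0.2, 179.8]
force: [-0.6, 0.4, -1.7]
opening: 0.0233
gripper_force: 29.8
clock: 7.5
tool_pos: [0.496, -0.1944, 0.1454]
orientation: [-180.0, -0.1, -180.0]
force: [0.8, 0.6, -2.0]
opening: 0.0233
gripper_force: 29.8
[ 0.49653736 -0.19442089  0.1460725 ] [-1.79987615e+02  3.02549799e-02 -1.79963636e+02]
```

View pics/s2.png

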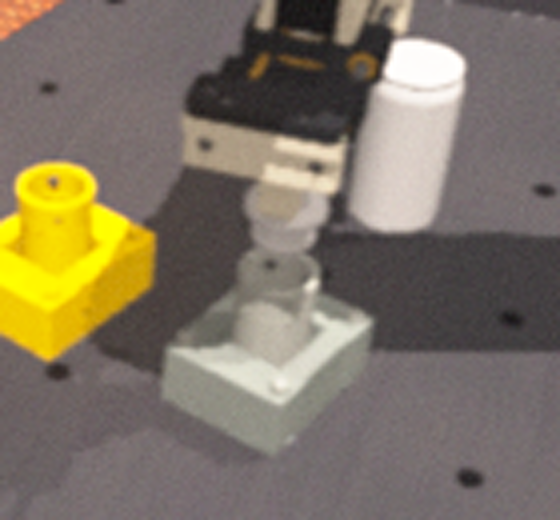

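The plug hangs upright above the tube. Its flange is at (287,210) and the rim at (279,268). The flange and the tube have the same 24 mm radius, so I'll fit both front faces from this one view.

```bash
cat > fit.py <<'E'
from h import *
from scipy.optimize import least_squares
def fit(P,r,c0):
    f=lambda c:np.hypot(P[:,0]-c[0],P[:,1]-c[1])-r
    s=least_squares(f,c0,loss="soft_l1",f_scale=.001);return np.round(s.x,4),len(P),round(float(np.median(abs(s.fun))),4)
def go(f,ztcp,c=(.494,-.195)):
    X=cloud("side",np.load(f))[110:240,270:410].reshape(-1,3)
    P=X[np.hypot(X[:,0]-c[0],X[:,1]-c[1])<.03]
    zf=ztcp-.0355
    g=lambda a,b,r0=0:P[(P[:,2]>a)&(P[:,2]<b)&(np.hypot(P[:,0]-c[0],P[:,1]-c[1])>r0)]
    print("tube",fit(g(.052,.086,.021),.024,c)); print("flange",fit(g(zf+.0245,zf+.0295,.019),.024,c))
    print("spigot",fit(g(zf+.012,zf+.0225,.012),.0189,c))
    h=np.histogram(P[:,2],np.arange(.08,.18,.004));print(h[0],np.round(h[1][0],3))
E
python3 - <<'E'
from fit import *
go("s2.npy",.1455)
X=cloud("top",np.load("t2.npy"))
E
```

```text
tube (array([ 0.4939, -0.196 ]), 263, 0.0013)
flange (array([ 0.4948, -0.1968]), 47, 0.0009)
spigot (array([ 0.4956, -0.2001]), 22, 0.0011)
[54 41 71  1  0  0  1  7  4 33 31  9  2 15 61 51  4 12 17 16 20 13  6  0] 0.08
```

```bash
python3 -m crank '[[[-0.001,0.0005,-0.01],[0,0,0],-1],[[0,0,0],[0,0,0],-1],[[0,0,0],[0,0,0],-1]]'
python3 - <<'E'
from fit import *
from plant import ctrl
D=np.median([imaging.snapshot("side")[1] for _ in range(12)],0); np.save("s3.npy",D)
o=ctrl.get_obs();print(o['tool_pos'],o['orientation']); go("s3.npy",.1355)
E
```

```text
clock: 7.9
tool_pos: [0.4948, -0.194, 0.1353]
orientation: [-180.0, -0.0, -180.0]
force: [0.2, 0.4, -2.5]
opening: 0.0232
gripper_force: 29.8
[ 0.49510188 -0.19415609  0.13558432] [-1.79998766e+02  2.26797770e-03  1.79991370e+02]
tube (array([ 0.4941, -0.1969]), 290, 0.0006)
flange (array([ 0.4941, -0.1961]), 34, 0.0003)
spigot (array([ 0.4948, -0.1999]), 23, 0.0006)
[34 33 63  1  0  9  5 46 17  3  3 22 97  3  8 16 15 18 17 10  1  0  0  0] 0.08
```

Aligned to within about 1 mm, which the tapered foot can absorb. I'll lower slowly and watch the force.

```bash
python3 -m crank '[[[0,-0.0003,-0.005],[0,0,0],-1],[[0,0,-0.004],[0,0,0],-1],[[0,0,-0.003],[0,0,0],-1],[[0,0,0],[0,0,0],-1]]'
python3 -m crank '[[[0,0,-0.002],[0,0,0],-1],[[0,0,-0.002],[0,0,0],-1],[[0,0,-0.001],[0,0,0],-1],[[0,0,0],[0,0,0],-1]]'
```

```text
clock: 8.9
tool_pos: [0.4946, -0.1944, 0.1228]
orientation: [180.0, -0.1, 180.0]
force: [-0.3, -0.4, -2.2]
opening: 0.0233
gripper_force: 29.8
clock: 9.3
tool_pos: [0.495, -0.1944, 0.1184]
orientation: [180.0, -0.0, 180.0]
force: [-0.1, -0.1, -1.6]
opening: 0.0233
gripper_force: 29.8
```

```bash
python3 -m crank '[[[0,0,-0.002],[0,0,0],-1],[[0,0,-0.001],[0,0,0],-1],[[0,0,0],[0,0,0],-1]]'
python3 -m crank '[[[0,0,-0.002],[0,0,0],-1],[[0,0,0],[0,0,0],-1],[[0,0,0],[0,0,0],-1]]'
```

```text
clock: 9.6
tool_pos: [0.495, -0.1944, 0.1154]
orientation: [180.0, -0.0, 180.0]
force: [-0.4, -0.9, -1.1]
opening: 0.0231
gripper_force: 29.8
clock: 9.9
tool_pos: [0.4952, -0.1945, 0.1136]
orientation: [-180.0, 0.0, 180.0]
force: [0.8, -1.3, -1.5]
opening: 0.0235
gripper_force: 29.8
```

```bash
python3 -m crank '[[[0,-0.0005,-0.001],[0,0,0],-1],[[0,0,-0.001],[0,0,0],-1],[[0,0,0],[0,0,0],-1]]'
python3 -m crank '[[[0,0,-0.001],[0,0,0],-1],[[0,0,-0.001],[0,0,0],-1],[[0,0,0],[0,0,0],-1]]'
```

```text
clock: 10.2
tool_pos: [0.4954, -0.1953, 0.1119]
orientation: [-180.0, 0.0, -180.0]
force: [0.5, -2.0, 2.3]
opening: 0.0231
gripper_force: 29.9
clock: 10.5
tool_pos: [0.496, -0.1953, 0.1108]
orientation: [-180.0, 0.1, -180.0]
force: [-1.3, -1.1, 8.2]
opening: 0.0232
gripper_force: 29.9
```

```bash
python3 -m crank '[[[-0.0005,0,-0.001],[0,0,0],-1],[[0,0,0],[0,0,0],-1]]'
python3 -m crank '[[[0,0,-0.001],[0,0,0],-1],[[0,0,0],[0,0,0],-1]]'
python3 -m crank '[[[0,0,-0.001],[0,0,0],-1],[[0,0,0],[0,0,0],-1]]'
```

```text
clock: 10.7
tool_pos: [0.4957, -0.1953, 0.1098]
orientation: [-180.0, 0.1, -180.0]
force: [-0.4, -0.7, 7.7]
opening: 0.0231
gripper_force: 29.9
clock: 10.9
tool_pos: [0.4957, -0.1954, 0.1088]
orientation: [-179.9, 0.1, -180.0]
force: [0.3, -2.3, 5.6]
opening: 0.0232
gripper_force: 29.9
clock: 11.1
tool_pos: [0.4956, -0.1952, 0.1074]
orientation: [-180.0, 0.1, -180.0]
force: [2.3, -2.6, 1.2]
opening: 0.0234
gripper_force: 29.9
```

Past the peak and being drawn in. On down to the flange.

```bash
python3 -m crank '[[[0,-0.0003,-0.001],[0,0,0],-1],[[0,0,-0.001],[0,0,0],-1],[[0,0,-0.001],[0,0,0],-1],[[0,0,0],[0,0,0],-1]]'
python3 -m crank '[[[0,0,-0.001],[0,0,0],-1],[[0,0,0],[0,0,0],-1]]'
python3 -m crank '[[[0,0,-0.001],[0,0,0],-1],[[0,0,0],[0,0,0],-1]]'
```

```text
clock: 11.5
tool_pos: [0.4941, -0.1949, 0.1027]
orientation: [180.0, -0.1, 180.0]
force: [1.7, 0.1, -6.5]
opening: 0.0233
gripper_force: 29.8
clock: 11.7
tool_pos: [0.4943, -0.1951, 0.1023]
orientation: [180.0, -0.0, 180.0]
force: [1.0, 0.3, -3.1]
opening: 0.0233
gripper_force: 29.8
clock: 11.9
tool_pos: [0.4945, -0.1952, 0.1017]
orientation: [180.0, -0.0, 180.0]
force: [0.2, 0.6, -0.8]
opening: 0.0235
gripper_force: 29.8
```

```bash
python3 -m crank '[[[0,0,-0.001],[0,0,0],-1],[[0,0,0],[0,0,0],-1]]'
python3 -m crank '[[[0,0,-0.001],[0,0,0],-1],[[0,0,0],[0,0,0],-1]]'
python3 -m crank '[[[0,0,-0.001],[0,0,0],-1],[[0,0,0],[0,0,0],-1]]'
```

```text
clock: 12.1
tool_pos: [0.4947, -0.1954, 0.1014]
orientation: [-180.0, 0.0, -180.0]
force: [-2.8, 0.7, 5.9]
opening: 0.0232
gripper_force: 29.9
clock: 12.3
tool_pos: [0.4948, -0.1956, 0.101]
orientation: [-180.0, 0.0, -180.0]
force: [-3.0, 1.1, 11.0]
opening: 0.0235
gripper_force: 29.9
clock: 12.5
tool_pos: [0.4947, -0.1958, 0.1006]
orientation: [-179.9, 0.1, -180.0]
force: [-5.5, 1.3, 16.9]
opening: 0.023
gripper_force: 30.0
```

```bash
python3 -m crank '[[[-0.0005,0,0],[0,0,0],-1],[[0,0,0],[0,0,0],-1],[[0,0,0],[0,0,0],-1]]'
python3 - <<'E'
from fit import *
import cv2
from plant import ctrl
S=[imaging.snapshot("side") for _ in range(6)]
D=np.median([s[1] for s in S],0);np.save("s4.npy",D)
cv2.imwrite("pics/s4.png",cv2.resize(np.mean([s[0] for s in S],0).astype("uint8")[140:220,300:380],None,fx=7,fy=7,interpolation=cv2.INTER_CUBIC))
q=imaging.snapshot("top")[0]; cv2.imwrite("pics/t4.png",q)
X=cloud("side",D)
for v in range(165,195): print(v,np.round(X[v,338]*1000).tolist(),end=" ")
F=[]
for _ in range(6): imaging.snapshot("top"); F.append(ctrl.get_obs()["force"])
print(np.round(np.mean(F,0),2),ctrl.get_obs()["tool_pos"],ctrl.get_obs()["moment"])
E
```

```text
clock: 12.8
tool_pos: [0.4947, -0.1958, 0.1006]
orientation: [-179.9, 0.1, -180.0]
force: [-3.7, 0.3, 14.7]
opening: 0.0235
gripper_force: 30.0
165 [484.0, -102.0, 191.0] 166 [485.0, -108.0, 185.0] 167 [485.0, -108.0, 182.0] 168 [484.0, -108.0, 180.0] 169 [484.0, -108.0, 178.0] 170 [484.0, -107.0, 176.0] 171 [484.0, -108.0, 173.0] 172 [483.0, -108.0, 170.0] 173 [483.0, -108.0, 168.0] 174 [494.0, -170.0, 119.0] 175 [494.0, -169.0, 116.0] 176 [493.0, -169.0, 114.0] 177 [493.0, -170.0, 110.0] 178 [493.0, -170.0, 108.0] 179 [493.0, -169.0, 105.0] 180 [494.0, -178.0, 96.0] 181 [493.0, -175.0, 96.0] 182 [493.0, -174.0, 93.0] 183 [492.0, -172.0, 92.0] 184 [492.0, -174.0, 88.0] 185 [492.0, -174.0, 85.0] 186 [491.0, -173.0, 82.0] 187 [491.0, -173.0, 80.0] 188 [490.0, -173.0, 77.0] 189 [490.0, -173.0, 74.0] 190 [490.0, -174.0, 70.0] 191 [490.0, -173.0, 68.0] 192 [490.0, -175.0, 64.0] 193 [489.0, -174.0, 61.0] 194 [489.0, -174.0, 58.0] [-3.75  0.66 15.42] [ 0.49474523 -0.19577828  0.10062442] [ 0.50991334  1.40468617 -0.04084667]
```

View pics/s4.png

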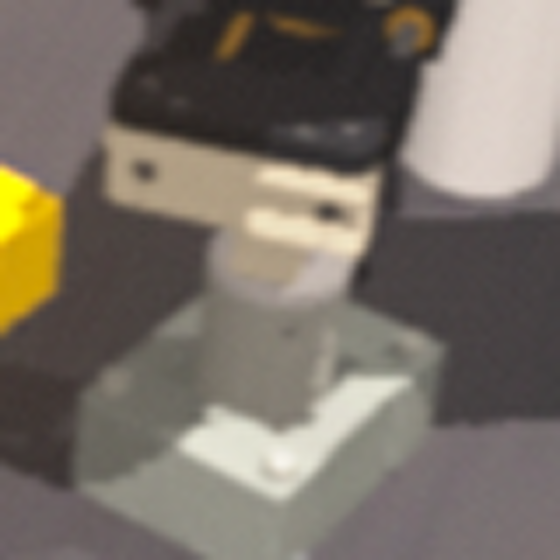

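View pics/t4.png

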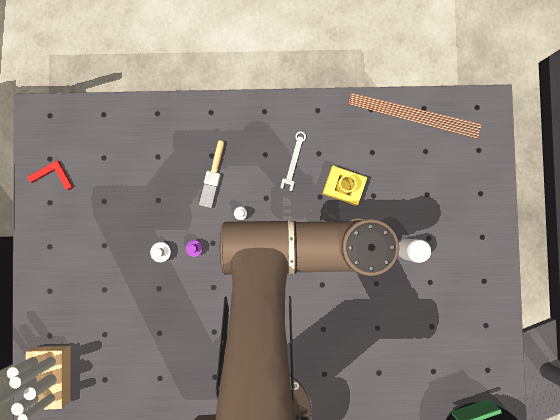

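The flange top is at 96 mm, which is flush on the rim. The push is a steady 15 N and the other objects are where they were.

```bash
python3 -c "
from plant import close_job
print(close_job())"
```

```text
the job is handed in; nothing more can be done
None
```

plug_b is snapped into the tube with its flange flush on the rim, still gripped and pressed down at about 15 N, and the job is handed in; the result call gave no verdict.

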